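# Show the sugar pot's label to the pantry scanner

### The job

Stand the blue sugar pot upright on the middle of the scanner's round pad, turned so that its paper label squarely faces the scanner's window. Set it down gently and let go, and leave the white and the brown pots where they are.

Things in the scene. Friction and masses are not known exactly. Their poses are not given: they have to be found in the camera images.
- sugar_center (a point): blue ceramic pot, loose, ~0.3 kg, upright, 94 mm tall. Body 72 mm wide up to 52 mm, 60 mm at 60 mm; then the screw lid, a plain cylinder 48 mm wide from 60 to 94 mm, screwed tight: lift and turn the pot by it. The point is on the axis 47 mm above the underside. z is up; +x points out through the middle of the white, black-barred label; a white strip on the lid, from its centre to the rim, points the same way
- scan_window (a point): centre of the window face of the fixed scanner, 57 mm above the counter (z = 0): dark red window in a black block 104 mm wide, 52 deep, top at 102 mm. z is up, -x points out of the window. Centre of the round pad (orange rim, 100 mm wide, top 10 mm above the counter) lies 85 mm away along -x. A pot placed as asked has its point there, at the window centre's height, its +x along this +x
- salt_center (a point): bystander: a white ceramic pot with the same shape, size and paper label as the sugar pot (salt), 72 mm wide and 94 mm tall, loose, upright. The point is half-way up its axis, 47 mm above its underside.
- cocoa_center (a point): bystander: a brown terracotta pot with the same shape, size and paper label as the sugar pot (cocoa), 72 mm wide and 94 mm tall, loose, upright. The point is half-way up its axis, 47 mm above its underside.
Not all that is in view belongs to the job. Leave any green look-alike of the part that bears sugar_center alone. There is more than one size of the part that bears scan_window; the job needs the larger.

How it is judged:
At the end, for the whole second after the job is handed in: the blue sugar pot stands upright (within 6 degrees) on the pad, within 18 mm of its middle along and across, its label facing the window within 15 degrees (0.26 rad), at rest and released (x of sugar_center in the frame of scan_window between -0.103 and -0.067 m and y of sugar_center in the frame of scan_window between -0.018 and 0.018 m and z of sugar_center in the frame of scan_window between -0.006 and 0.006 m and angle between sugar_center's own z axis and vertical below 0.1 rad and linear speed of sugar below 0.02 m/s and angle between the x axis of sugar_center and the x axis of scan_window, either way round below 0.26 rad and x of scan_window in the frame of sugar_center above 0.05 m); the robot touches nothing.
It fails at once if the white pot is moved by more than 30 mm (distance of salt_center from where it was at the start of the episode above 0.03 m).
It fails at once if the brown pot is moved by more than 30 mm (distance of cocoa_center from where it was at the start of the episode above 0.03 m).
It fails at once if the sugar pot is dropped: let go more than about 20 mm above its support (linear speed of sugar above 0.6 m/s and contact force between sugar and the fingers below 0.05 N).
It also fails if it takes over 38 s, if anything falls off the work surface, if the arm or the gripper's body presses on something with over 40 N, if the wrist force passes 120 N, or if a joint passes its speed limit or range.

### The arm

A 6-joint arm with a two-finger parallel gripper is mounted at the origin on the work surface. World frame = base frame: x ahead of the robot, y to its left, z up, the work surface at z = 0. Lengths are in m, angles in rad, forces in N, time in s.
With the tool pointing down it reaches from about 0.375 to 0.9 m from the base axis. Payload 3.1 kg.
Tool frame: the origin (TCP) lies where the fingers leave the gripper's body, on its centre line; the fingertips stand manip.tip_reach ahead of it and the grasp point (between the pads) lies 54 mm ahead of it (manip.tip_reach is the distance from the TCP to the fingertips, in m); z points along the fingers, y is the direction in which the jaws open and shut (so a half turn about z gives the same grasp; the last joint's range is limited). The gripper opens to 85 mm and grips with 20 to 120 N. Pads are 22 mm wide; open, the fingers measure 114 mm over their backs; the gripper's body (76 mm by 85 mm) begins 54 mm behind the grasp point. The pads swing forward as they close: fully open they stand 13 mm farther back than shut.
Start: joints at [1.008, 0.527, 1.433, -0, 1.181, -0.178], TCP at [0.235, 0.579, 0.304] pointing down, gripper open.
Joint ranges: [-3.08, 3.08], [-0.75, 2.2], [0.22, 2.44], [-1.43, 4.57], [0, 2.65], [-2.85, 2.85]. Speed limits (rad/s): [2.79, 2.79, 3.14, 3.14, 3.14, 3.14].

### API

Orientations are given as a unit quaternion [x, y, z, w].
In Python, from station import manip, cams, order gives the robot as it stands. The module is installed in compiled form; this text tells all that it offers.
- The arm moves only by the tool drive_tool, never from a script. Its arguments are lists of equal length, an entry for each row: "linear": the shift along the tool's x, y, z in mm, a list of three; "rot": the turn, a rotation vector about the tool's x, y, z in degrees, a list of three; "hand": the finger opening in mm, from 0 to 85.4. A call has 1 to 20 rows; each row shifts and turns the pose as measured when the row begins, along the tool's axes as they then stand; what a row does not reach is not made up. A row lasts 1/12 s, in which the tool goes at most 41.7 mm and 7.16 degrees, less where a joint would pass 70% of its speed; a pose out of reach is approached as far as the arm can. A call with a gripper value outside its range is refused whole. The fingers move at their own pace and stop on an object; "force" is the grip in N (left out, the last holds). Time passes only in rows, so rows that do not move let the fingers close. It gives the time, the measured TCP pose, the force and the opening at its end, in the units of the state.
- manip.sense(): the state, without advancing time (a new reading comes with each control period).
- cams.snapshot(name): name is "side" or "top" or "wrist"; returns the picture (400x640x3 uint8, red, green, blue); there is no depth.
- cams.camera_model(name): a dict with "vfov" (degrees; the focal length in pixels is half the picture's height over the tangent of half this angle, whatever the lens; pixels are square), "cx", "cy" (the principal point, pixels), "rvec" (rotation vector, rad) and "tvec" (3), from world to camera coordinates, as OpenCV has them. Camera axes: x right, y down, z forward; pixel columns grow to the right and rows downward; lengths in m; the calibration is good to about 2 mm. A picture is of the moment at which its call begins: read the wrist's pose just before it. camera_model takes no time and is no camera call; for the wrist camera it gives the pose at the moment of the call.
- order.sign_off(): hands the job in, once; it reports no verdict.
Trained networks look in the newest picture that a camera, given by its name, has taken for a name from the list of things; names that differ only in an ending like _2 or _b are one class to them, and where a whole thing is asked for, a point or a joint stands for the part that bears it (a point fixed in the world has none). Each returns a list of dicts, best first, with "score" (0 to 1); they miss things now and then, are a little off and sometimes report something else, mostly with a low value. They report only what shows in the picture. A call takes as long as a camera call. They do not tell look-alikes from the thing itself.
- cams.regions_of(label, camera): "pixels" (400x640 bool, what is visible of it) and "rect" ([left, top, right, bottom] in pixels, round what is visible of it).
- cams.spot_point(label, camera): "at" ([column, row] in pixels: a listed point, or the origin of a listed thing).
The state is a dict: "t": time; "q": joint angles; "qd": joint speeds; "tau": joint torques, N m; "tcp_pos": TCP position; "tool_rot": TCP orientation; "force": force on the tool from outside, world axes, zero at the start; "ft_torque": the same for the moment, N m; "finger_gap": opening from 0.0 (shut) to 1.0 (fully open).
Only numpy, scipy, OpenCV 4.12 (cv2) and the standard library are available. Lean on these libraries where they do the work, as an engineer would, in place of code of your own. Each camera call takes 0.05 s, during which the arm holds its last target. There are 200 camera calls.

## Working session

There is one attempt and no reset: what is moved stays moved. The work goes in short steps, Python scripts to look and compute and a tool call to move; the robot and the scene stay as the last step left them, time stands still between calls to the robot, and variables do not carry over. Pictures are saved under pics/ and viewed, about 8 in all and at most 12, crops included, and the job is handed in when it is done.

Besides the shell and the picture viewer there is one more tool, called as a command line: name --argument value ..., lists and objects as JSON in quotes. drive_tool: Moves the arm, as the interface text tells. Its arguments: {"type":"object","properties":{"linear":{"type":"array","items":{"type":"array","items":{"type":"number"}}},"rot":{"type":"array","items":{"type":"array","items":{"type":"number"}}},"hand":{"type":"array","items":{"type":"number"}},"force":{"type":"number"}},"required":["linear","rot","hand"]}

```bash
mkdir -p pics; cat > h.py <<'E'
import numpy as np, cv2
from station import manip, cams, order
def cam(n):
    m=cams.camera_model(n); f=200/np.tan(np.radians(m['vfov'])/2)
    K=np.array([[f,0,m['cx']],[0,f,m['cy']],[0,0,1]]); R=cv2.Rodrigues(np.array(m['rvec'],float))[0]
    return K,R,np.array(m['tvec'],float)
def at_z(c,uv,z):
    K,R,t=c; d=R.T@np.linalg.solve(K,[uv[0],uv[1],1]); o=-R.T@t
    return o+d*(z-o[2])/d[2]
def proj(c,p):
    K,R,t=c; q=K@(R@np.array(p)+t); return q[:2]/q[2]
E
python3 - <<'E'
from h import *
print(manip.tip_reach, manip.sense()['t'])
ims=[]
for n in ['side','top']:
    im=cams.snapshot(n); ims.append(im); c=cam(n); print(n,'cam at',(-c[1].T@c[2]).round(3), cams.camera_model(n))
    for l,z in [('sugar_center',.047),('scan_window',.057),('salt_center',.047),('cocoa_center',.047)]:
        for d in cams.spot_point(l,n)[:4]: print(n,l,round(d['score'],2),np.round(d['at']),at_z(c,d['at'],z).round(3))
    cv2.imwrite(f'pics/{n}1.png',im[:,:,::-1])
E
```

```text
0.0726 0.0
side cam at [ 0.291 -0.655  0.571] {'vfov': 44.658507890055574, 'cx': 319.4790331020757, 'cy': 200.69877088993647, 'rvec': array([ 2.13529315, -0.38287697,  0.23318814]), 'tvec': array([-0.51809197,  0.18375779,  0.73286226])}
side sugar_center 0.74 [326. 186.] [0.613 0.118 0.047]
side sugar_center 0.6 [308. 162.] [0.613 0.226 0.047]
side scan_window 0.76 [282. 309.] [ 0.427 -0.182  0.057]
side scan_window 0.58 [425. 281.] [ 0.65  -0.2    0.057]
side scan_window 0.31 [236. 166.] [0.457 0.242 0.057]
side salt_center 0.86 [261. 226.] [0.454 0.033 0.047]
side cocoa_center 0.68 [235. 162.] [0.462 0.273 0.047]
top cam at [0.46  0.024 0.84 ] {'vfov': 57.70373146574106, 'cx': 320.8493243336874, 'cy': 200.5466925360736, 'rvec': array([ 2.13178224, -2.12759757,  0.12572546]), 'tvec': array([0.04789834, 0.57968344, 0.76144359])}
top sugar_center 0.82 [288. 186.] [0.613 0.122 0.047]
top sugar_center 0.6 [236. 186.] [0.612 0.24  0.047]
top scan_window 0.87 [430. 276.] [ 0.418 -0.181  0.057]
top scan_window 0.8 [425. 163.] [ 0.662 -0.18   0.057]
top salt_center 0.7 [324. 253.] [0.465 0.041 0.047]
top cocoa_center 0.79 [220. 255.] [0.46  0.268 0.047]
```

View pics/side1.png

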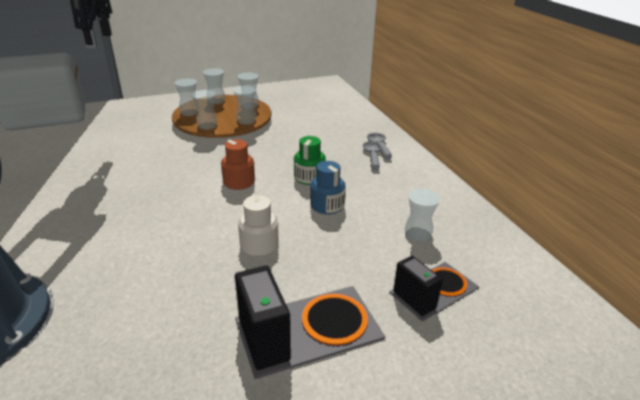

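View pics/top1.png

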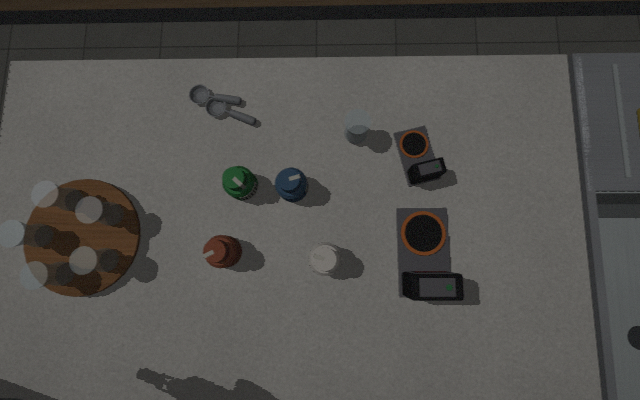

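The side view shows the blue pot at (328,190) and the green look-alike at (309,160). The large scanner is at (262,318) with its pad at (335,318), and the small one is at (420,285). The top view shows blue at (290,185), green at (239,182), the large pad at (424,233) and the small pad at (414,144). The blue pot and the large scanner fit the description. I'll measure them and confirm in an enlarged crop.

```bash
python3 - <<'E'
from h import *
im={n:cv2.imread(f'pics/{n}1.png') for n in ['side','top']}
for n in im:
    c=cam(n); hsv=cv2.cvtColor(im[n],cv2.COLOR_BGR2HSV)
    m=cv2.inRange(hsv,(5,150,100),(22,255,255))
    u0,v0=(424,233) if n=='top' else (335,318)
    w=np.zeros_like(m); w[v0-35:v0+35,u0-45:u0+45]=255; m&=w
    p=cv2.findNonZero(m).reshape(-1,2); hull=cv2.convexHull(p).reshape(-1,2)
    q=np.array([at_z(c,x,.01)[:2] for x in hull]); ctr,r=cv2.minEnclosingCircle(q.astype(np.float32)); e=cv2.fitEllipse(hull)
    print(n,'pad',ctr,r,at_z(c,e[0],.01).round(4))
    # blue silhouette
    b=cv2.inRange(hsv,(100,90,40),(125,255,255)); u0,v0=(291,186) if n=='top' else (328,188)
    w=np.zeros_like(b); w[v0-32:v0+32,u0-25:u0+25]=255; b&=w; print(n,'blue bbox',cv2.boundingRect(b))
c=cam('top')
A=cv2.resize(im['top'][155:215,255:325],None,fx=8,fy=8,interpolation=cv2.INTER_CUBIC)
B=cv2.resize(im['top'][200:310,385:475],None,fx=480/110,fy=480/110,interpolation=cv2.INTER_CUBIC)
V=np.hstack([A,B])[:, :]; V=cv2.resize(V,(800,int(V.shape[0]*800/V.shape[1]))); print(A.shape,B.shape,V.shape)
cv2.imwrite('pics/crop1.png',np.clip(V*1.6,0,255).astype('uint8'))
E
```

```text
side pad (0.5090577602386475, -0.1829308420419693) 0.051535431295633316 [ 0.5079 -0.1856  0.01  ]
side blue bbox (311, 162, 33, 51)
top pad (0.511337161064148, -0.18098658323287964) 0.0492255836725235 [ 0.5108 -0.1815  0.01  ]
top blue bbox (275, 168, 30, 31)
(480, 560, 3) (480, 393, 3) (402, 800, 3)
```

View pics/crop1.png

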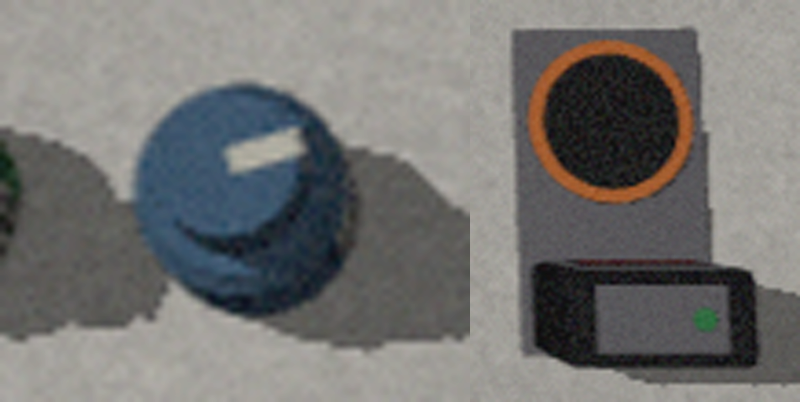

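```bash
python3 - <<'E'
from h import *
from scipy.spatial.transform import Rotation as Ro
c=cam('top'); a=6.715; b=3.663
L=lambda x,y:(255+x/a,155+y/a); S=lambda x,y:(385+(x-470)/b,200+y/b)
p0=at_z(c,L(228,160),.094);p1=at_z(c,L(305,138),.094);d=p1-p0
print('lid',p0,'strip end',p1,'yaw',np.degrees(np.arctan2(d[1],d[0])))
for n,e,z in [('plL',((513,30),(525,355)),.004),('plR',((696,30),(712,262)),.004),('plTop',((513,30),(696,30)),.004),('blkfront',((560,266),(751,270)),.102),('blkback',((570,367),(757,366)),.102)]:
    p,q=[at_z(c,S(*x),z) for x in e]; d=q-p; print(n,p.round(3),q.round(3),np.degrees(np.arctan2(d[1],d[0])).round(1))
s=manip.sense(); R=Ro.from_quat(s['tool_rot']).as_matrix(); print(R.round(3),s['tcp_pos'],s['q'])
K,Rc,t=cam('wrist'); print('wrist cam in tool', R.T@(-Rc.T@t-s['tcp_pos']), (R.T@Rc.T).round(2))
E
```

```text
lid [0.61831543 0.11480031 0.094     ] strip end [0.62529683 0.09070974 0.094     ] yaw -73.83852059053807
plL [ 0.568 -0.125  0.004] [ 0.369 -0.127  0.004] -179.4
plR [ 0.568 -0.239  0.004] [ 0.425 -0.242  0.004] -178.8
plTop [ 0.568 -0.125  0.004] [ 0.568 -0.239  0.004] -90.0
blkfront [ 0.426 -0.129  0.102] [ 0.425 -0.232  0.102] -90.9
blkback [ 0.373 -0.133  0.102] [ 0.375 -0.232  0.102] -89.2
[[-0.927  0.375 -0.   ]
 [ 0.375  0.927 -0.   ]
 [ 0.    -0.    -1.   ]] [0.23455555 0.57925592 0.30385601] [ 1.00749043e+00  5.27544198e-01  1.43278526e+00 -9.10488704e-06
  1.18138064e+00 -1.78507221e-01]
wrist cam in tool [ 0.07924929  0.00040663 -0.07035201] [[ 0.   -0.95 -0.31]
 [ 1.    0.   -0.  ]
 [ 0.   -0.31  0.95]]
```

drive_tool --linear '[[0,0,0],[0,0,0],[0,0,0],[0,0,0],[0,0,0],[0,0,0],[0,0,0],[0,0,0]]' --rot '[[0,0,6.5],[0,0,6.5],[0,0,6.5],[0,0,6.5],[0,0,6.5],[0,0,6.5],[0,0,6.5],[0,0,6.5]]' --hand '[85,85,85,85,85,85,85,85]'

```text
t: 1.17
tcp_pos: [0.2345, 0.5792, 0.3042]
tool_rot: [0.619, 0.785, 0.0, -0.0]
force: [-0.6, -0.5, -0.0]
finger_gap: 0.995
```

drive_tool --linear '[[-34,15,2],[-34,15,2],[-34,15,2],[-34,15,2],[-34,15,2],[-34,15,2],[-34,15,2],[-34,15,2],[-34,15,2],[-34,15,2],[-34,15,2],[-34,15,2],[-34,15,2],[-34,15,2],[-34,15,2],[-34,15,2]]' --rot '[[0,0,0],[0,0,0],[0,0,0],[0,0,0],[0,0,0],[0,0,0],[0,0,0],[0,0,0],[0,0,0],[0,0,0],[0,0,0],[0,0,0],[0,0,0],[0,0,0],[0,0,0],[0,0,0]]' --hand '[85,85,85,85,85,85,85,85,85,85,85,85,85,85,85,85]'

```text
t: 2.5
tcp_pos: [0.6076, 0.0936, 0.2722]
tool_rot: [0.615, 0.788, 0.007, -0.0]
force: [1.4, 0.1, -0.4]
finger_gap: 0.992
```

drive_tool --linear '[[0,0,0],[0,0,0]]' --rot '[[0,0,0],[0,0,0]]' --hand '[85,85]'

```text
t: 2.67
tcp_pos: [0.6133, 0.086, 0.2719]
tool_rot: [0.619, 0.786, 0.008, 0.003]
force: [-0.3, 0.9, -1.2]
finger_gap: 0.995
```

```bash
python3 - <<'E'
from h import *
from scipy.spatial.transform import Rotation as Ro
s=manip.sense(); c=cam('wrist'); im=cams.snapshot('wrist'); cv2.imwrite('pics/w1.png',im[:,:,::-1]); np.savez('w1.npz',*c)
R=Ro.from_quat(s['tool_rot']).as_matrix(); print(s['tcp_pos'],R.round(3).tolist(),s['qd'].round(3) if hasattr(s['qd'],'round') else s['qd'])
for d in cams.spot_point('sugar_center','wrist'): print(d,at_z(c,d['at'],.047))
E
```

```text
[0.61329872 0.08601545 0.27187103] [[-0.234, 0.972, 0.014], [0.972, 0.234, 0.009], [0.005, 0.016, -1.0]] [-0.059  0.028 -0.051 -0.033 -0.029 -0.014]
{'at': [359.9, 42.7], 'score': 0.81} [0.62238103 0.23378341 0.047     ]
```

View pics/w1.png

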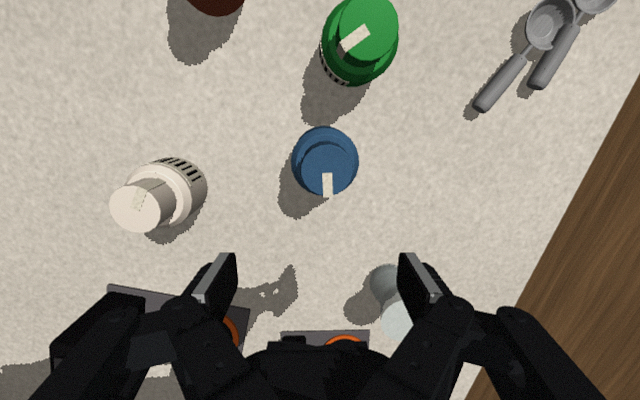

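The wrist view shows the blue pot at (325,160), with its strip from (327,173) to (328,197). The green pot is beyond it at (358,45).

```bash
python3 - <<'E'
from h import *
z=np.load('w1.npz'); c=(z['arr_0'],z['arr_1'],z['arr_2'])
im=cv2.imread('pics/w1.png'); hsv=cv2.cvtColor(im,cv2.COLOR_BGR2HSV)
w=cv2.inRange(hsv,(0,0,170),(180,70,255)); k=np.zeros_like(w); k[166:200,314:342]=255; w&=k
r=cv2.minAreaRect(cv2.findNonZero(w)); bx=cv2.boxPoints(r); print(r,bx)
o=bx[np.argsort(bx[:,1])]; a,b=o[:2].mean(0),o[2:].mean(0)
A,B=at_z(c,a,.094),at_z(c,b,.094); d=B-A; print(A,B,np.linalg.norm(d),np.degrees(np.arctan2(d[1],d[0])))
bl=cv2.inRange(hsv,(100,80,30),(125,255,255));bl[:,:280]=0;bl[:,370:]=0;bl[:110]=0;bl[215:]=0
h=cv2.convexHull(cv2.findNonZero(bl)).reshape(-1,2); cc,rr=cv2.minEnclosingCircle(h.astype(np.float32)); print(cc,rr,at_z(c,cc,.052))
for p in [(.618,.115),(.614,.120)]:
  print(p,proj(c,[*p,.094]),proj(c,[*p,.05]))
E
```

```text
((331.5569152832031, 186.0246124267578), (26.95842933654785, 18.19416618347168), 86.8201675415039) [[321.72617 173.07076]
 [339.8923  172.06154]
 [341.38766 198.97847]
 [323.22153 199.98769]]
[0.62144349 0.115561   0.094     ] [0.62918094 0.09110609 0.094     ] 0.02564976446511186 -72.44281144162747
(324.7333984375, 160.24392700195312) 34.6396369934082 [0.61669869 0.1188349  0.052     ]
(0.618, 0.115) [326.9788812  172.29269884] [324.96987933 163.73694924]
(0.614, 0.12) [324.03407872 165.96255213] [322.4342728  158.26047566]
```

drive_tool --linear '[[15,5.5,10],[15,5.5,10],[0,0,10],[0,0,10],[0,0,10],[0,0,0],[0,0,0]]' --rot '[[0.9,-0.3,0],[0,0,0],[0,0,0],[0,0,0],[0,0,0],[0,0,0],[0,0,0]]' --hand '[85,85,85,85,85,85,85]'

```text
t: 3.35
tcp_pos: [0.611, 0.1254, 0.2204]
tool_rot: [0.614, 0.789, -0.001, -0.001]
force: [0.4, 0.1, 0.3]
finger_gap: 0.993
```

```bash
cat > go.py <<'E'
import sys
from h import *
from scipy.spatial.transform import Rotation as Ro
s=manip.sense(); R=Ro.from_quat(s['tool_rot']).as_matrix(); tgt=np.array([float(x) for x in sys.argv[1:4]])
print('t',s['t'],'pos',s['tcp_pos'].round(4),'shift mm tool',(1000*R.T@(tgt-s['tcp_pos'])).round(1))
x=np.degrees(np.arctan2(R[1,0],R[0,0])); d=R.T@[0,0,-1]
print('xyaw',x.round(2),'level rot deg',np.degrees([-d[1],d[0]]).round(2),'gap',s['finger_gap'],'F',np.round(s['force'],1))
E
python3 go.py .617 .1165 .136
```

```text
t 3.35 pos [0.611  0.1254 0.2204] shift mm tool [-10.1   3.8  84.4]
xyaw 104.17 level rot deg [-0.17  0.02] gap 0.9933281057561978 F [0.4 0.1 0.3]
```

drive_tool --linear '[[-5,2,8],[-3,1,8],[-1,0,8],[0,0,5],[0,0,0],[0,0,0]]' --rot '[[0,0,0],[0,0,0],[0,0,0],[0,0,0],[0,0,0],[0,0,0]]' --hand '[85,85,85,85,85,85]'

```text
t: 3.85
tcp_pos: [0.6171, 0.1143, 0.1888]
tool_rot: [0.616, 0.788, -0.001, -0.0]
force: [0.0, -0.1, -0.8]
finger_gap: 0.996
```

```bash
python3 go.py .617 .1165 .136; python3 - <<'E'
from h import *
c=cam('wrist'); im=cams.snapshot('wrist'); cv2.imwrite('pics/w2.png',im[:,:,::-1]); print(proj(c,[.617,.1165,.094]))
E
```

```text
t 3.85 pos [0.6171 0.1143 0.1888] shift mm tool [ 2.2  0.5 52.8]
xyaw 104.02 level rot deg [-0.12  0.06] gap 0.9959113632890105 F [ 0.  -0.1 -0.8]
[318.41879424 235.61942   ]
```

View pics/w2.png

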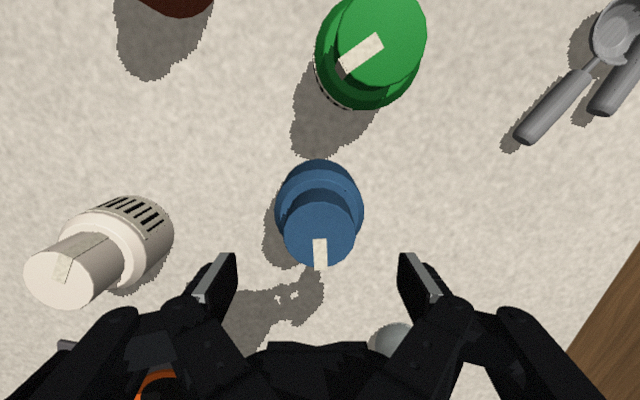

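The lid is centred at about (319.5,233) between the fingers, with its strip at (320,239)-(321,269). The label yaw comes out at about −73°, which agrees with the earlier measurement.

drive_tool --linear '[[2,1,8],[1.5,0,8],[0,0,8],[0,0,8],[0,0,8],[0,0,6],[0,0,4],[0,0,0],[0,0,0]]' --rot '[[0,0,0],[0,0,0],[0,0,0],[0,0,0],[0,0,0],[0,0,0],[0,0,0],[0,0,0],[0,0,0]]' --hand '[85,85,85,85,85,85,85,85,85]'

```text
t: 4.65
tcp_pos: [0.617, 0.1189, 0.1331]
tool_rot: [0.615, 0.788, -0.001, -0.0]
force: [0.9, 0.5, 0.5]
finger_gap: 0.995
```

```bash
python3 go.py .617 .118 .136
```

```text
t 4.65 pos [0.617  0.1189 0.1331] shift mm tool [-0.9 -0.2 -2.9]
xyaw 104.07 level rot deg [-0.15  0.05] gap 0.9949071032409247 F [0.9 0.5 0.5]
```

drive_tool --linear '[[0,0,-3],[0,0,0],[0,0,0],[0,0,0],[0,0,0],[0,0,0],[0,0,0],[0,0,0],[0,0,0],[0,0,0],[0,0,0],[0,0,0],[0,0,0],[0,0,0]]' --rot '[[0,0,0],[0,0,0],[0,0,0],[0,0,0],[0,0,0],[0,0,0],[0,0,0],[0,0,0],[0,0,0],[0,0,0],[0,0,0],[0,0,0],[0,0,0],[0,0,0]]' --hand '[85,70,60,50,42,42,42,42,42,42,42,42,42,42]' --force 50

```text
t: 5.82
tcp_pos: [0.6176, 0.1188, 0.1379]
tool_rot: [0.615, 0.788, -0.0, 0.001]
force: [-0.7, 0.0, -0.9]
finger_gap: 0.543
```

```bash
python3 go.py .617 .118 .27
```

```text
t 5.8167 pos [0.6176 0.1188 0.1379] shift mm tool [  -0.8   -0.7 -132.1]
xyaw 104.06 level rot deg [-0.01  0.08] gap 0.5430064027356857 F [-0.7  0.  -0.9]
```

drive_tool --linear '[[0,0,-4],[0,0,-8],[0,0,-15],[0,0,-18],[0,0,-18],[0,0,-18],[0,0,-18],[0,0,-15],[0,0,-8],[0,0,-4],[0,0,0],[0,0,0]]' --rot '[[0,0,0],[0,0,0],[0,0,0],[0,0,0],[0,0,0],[0,0,0],[0,0,0],[0,0,0],[0,0,0],[0,0,0],[0,0,0],[0,0,0]]' --hand '[42,42,42,42,42,42,42,42,42,42,42,42]'

```text
t: 6.82
tcp_pos: [0.6135, 0.119, 0.2683]
tool_rot: [0.615, 0.788, -0.004, -0.005]
force: [-0.1, 0.2, -3.8]
finger_gap: 0.548
```

drive_tool --linear '[[0,0,0],[0,0,0],[0,0,0],[0,0,0],[0,0,0],[0,0,0],[0,0,0],[0,0,0],[0,0,0],[0,0,0],[0,0,0],[0,0,0],[0,0,0],[0,0,0],[0,0,0],[0,0,0],[0,0,0],[0,0,0],[0,0,0],[0,0,0]]' --rot '[[0,0,3],[0,0,6],[0,0,6],[0,0,6],[0,0,6],[0,0,6],[0,0,6],[0,0,6],[0,0,6],[0,0,6],[0,0,6],[0,0,6],[0,0,6],[0,0,6],[0,0,6],[0,0,6],[0,0,6],[0,0,4],[0,0,0],[0,0,0]]' --hand '[42,42,42,42,42,42,42,42,42,42,42,42,42,42,42,42,42,42,42,42]'

```text
t: 8.48
tcp_pos: [0.6004, 0.1182, 0.239]
tool_rot: [0.999, -0.036, -0.034, 0.002]
force: [-0.0, 0.0, -3.2]
finger_gap: 0.55
```

```bash
python3 go.py .510 -.1825 .27
```

```text
t 8.4833 pos [0.6004 0.1182 0.239 ] shift mm tool [-70.2 306.7 -24.2]
xyaw -4.16 level rot deg [0.41 3.85] gap 0.5504164394767583 F [-0.   0.  -3.2]
```

drive_tool --linear '[[0,0,-12],[0,0,-12],[-3,12,-8],[-5,22,-3],[-5,22,-3],[-5,22,-3],[-5,22,-3],[-5,22,-3],[-5,22,-2],[-5,22,-2],[-5,22,-2],[-5,22,-2],[-5,22,-2],[-5,22,-2],[-3,12,-2],[0,0,0],[0,0,0]]' --rot '[[0,2,0],[0,1.5,0],[0,0.5,0],[0,0,0],[0,0,0],[0,0,0],[0,0,0],[0,0,0],[0,0,0],[0,0,0],[0,0,0],[0,0,0],[0,0,0],[0,0,0],[0,0,0],[0,0,0],[0,0,0]]' --hand '[42,42,42,42,42,42,42,42,42,42,42,42,42,42,42,42,42]'

```text
t: 9.9
tcp_pos: [0.5127, -0.1626, 0.3255]
tool_rot: [0.999, -0.028, 0.018, 0.013]
force: [0.1, 1.0, -3.4]
finger_gap: 0.545
```

```bash
python3 go.py .510 -.1825 .2
```

```text
t 9.9 pos [ 0.5127 -0.1626  0.3255] shift mm tool [ -6.3  16.9 125.8]
xyaw -3.2 level rot deg [ 1.42 -2.15] gap 0.5445628620432595 F [ 0.1  1.  -3.4]
```

drive_tool --linear '[[-1,10,10],[0,6,15],[0,3,18],[0,0,18],[0,0,18],[0,0,16],[0,0,8],[0,0,0],[0,0,0],[0,0,0]]' --rot '[[0.8,-1.2,0],[0.5,-0.8,0],[0,0,0],[0,0,0],[0,0,0],[0,0,0],[0,0,0],[0,0,0],[0,0,0],[0,0,0]]' --hand '[42,42,42,42,42,42,42,42,42,42]'

```text
t: 10.73
tcp_pos: [0.5119, -0.1817, 0.2121]
tool_rot: [1.0, -0.024, -0.003, -0.002]
force: [-0.4, -0.1, -3.3]
finger_gap: 0.548
```

```bash
python3 go.py .510 -.1825 .149; python3 - <<'E'
from h import *
A=cams.snapshot('top')[140:320,340:500,::-1]; B=cams.snapshot('side')[170:370,210:410,::-1]; C=cams.snapshot('wrist')[:,:,::-1]
f=lambda a:cv2.resize(a,(int(a.shape[1]*300/a.shape[0]),300),interpolation=cv2.INTER_CUBIC)
V=np.hstack([f(A),f(B)]); C=cv2.resize(C,(400,250)); V=np.vstack([V,cv2.copyMakeBorder(C,0,0,0,V.shape[1]-400,cv2.BORDER_CONSTANT)])
cv2.imwrite('pics/p1.png',V); print(V.shape)
E
```

```text
t 10.7333 pos [ 0.5119 -0.1817  0.2121] shift mm tool [-1.5  1.2 63.2]
xyaw -2.77 level rot deg [-0.21  0.3 ] gap 0.5476210559624592 F [-0.4 -0.1 -3.3]
(550, 566, 3)
```

View pics/p1.png

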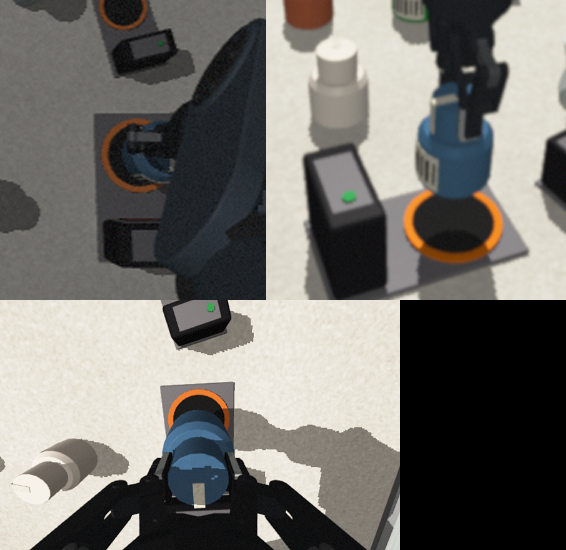

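The pot is held upright above the large pad, with its label facing the block and its strip pointing at the scanner. I'll lower it slowly.

drive_tool --linear '[[-1,1,8],[0,0,10],[0,0,10],[0,0,10],[0,0,6],[0,0,3],[0,0,0],[0,0,0]]' --rot '[[-0.2,0.3,0],[0,0,0],[0,0,0],[0,0,0],[0,0,0],[0,0,0],[0,0,0],[0,0,0]]' --hand '[42,42,42,42,42,42,42,42]'

```text
t: 11.55
tcp_pos: [0.5138, -0.1842, 0.1658]
tool_rot: [1.0, -0.024, 0.005, 0.003]
force: [0.6, -0.4, -3.3]
finger_gap: 0.548
```

```bash
python3 go.py .510 -.1825 .148
```

```text
t 11.55 pos [ 0.5138 -0.1842  0.1658] shift mm tool [-4.  -1.6 17.8]
xyaw -2.75 level rot deg [ 0.28 -0.54] gap 0.5476513052809641 F [ 0.6 -0.4 -3.3]
```

drive_tool --linear '[[-1.5,-1,3],[-1,0,3],[0,0,3],[0,0,2],[0,0,2],[0,0,0],[0,0,0]]' --rot '[[0.2,-0.4,0],[0,0,0],[0,0,0],[0,0,0],[0,0,0],[0,0,0],[0,0,0]]' --hand '[42,42,42,42,42,42,42]'

```text
t: 12.13
tcp_pos: [0.5119, -0.1833, 0.1523]
tool_rot: [1.0, -0.024, 0.002, 0.001]
force: [0.8, 0.1, -4.5]
finger_gap: 0.546
```

```bash
python3 go.py .510 -.1825 .148
```

```text
t 12.1333 pos [ 0.5119 -0.1833  0.1523] shift mm tool [-1.9 -0.7  4.3]
xyaw -2.75 level rot deg [ 0.12 -0.22] gap 0.5457842515801108 F [ 0.8  0.1 -4.5]
```

drive_tool --linear '[[0,0,1.5],[0,0,1.5],[0,0,1],[0,0,1],[0,0,0]]' --rot '[[0,-0.2,0],[0,0,0],[0,0,0],[0,0,0],[0,0,0]]' --hand '[42,42,42,42,42]'

```text
t: 12.55
tcp_pos: [0.5125, -0.1836, 0.1479]
tool_rot: [1.0, -0.024, 0.001, 0.001]
force: [-0.9, 0.1, -4.3]
finger_gap: 0.544
```

```bash
python3 go.py .510 -.1825 .148
```

```text
t 12.55 pos [ 0.5125 -0.1836  0.1479] shift mm tool [-2.5 -1.  -0.1]
xyaw -2.75 level rot deg [ 0.17 -0.1 ] gap 0.5435291326092847 F [-0.9  0.1 -4.3]
```

Not yet in contact, because the tool is still carrying about −3 to −4 N. I'll creep down further.

drive_tool --linear '[[0,0,1],[0,0,1],[0,0,1],[0,0,0]]' --rot '[[0,0,0],[0,0,0],[0,0,0],[0,0,0]]' --hand '[42,42,42,42]'

```text
t: 12.88
tcp_pos: [0.5127, -0.1836, 0.1481]
tool_rot: [1.0, -0.024, 0.001, 0.002]
force: [0.5, 0.6, -4.4]
finger_gap: 0.544
```

drive_tool --linear '[[0,0,2],[0,0,2],[0,0,2],[0,0,0]]' --rot '[[0,0,0],[0,0,0],[0,0,0],[0,0,0]]' --hand '[42,42,42,42]'

```text
t: 13.22
tcp_pos: [0.5132, -0.1837, 0.1485]
tool_rot: [1.0, -0.024, 0.003, 0.003]
force: [-0.1, -1.2, -3.2]
finger_gap: 0.548
```

```bash
python3 go.py .510 -.1825 .148
```

```text
t 13.2167 pos [ 0.5132 -0.1837  0.1485] shift mm tool [-3.2 -1.   0.4]
xyaw -2.73 level rot deg [ 0.29 -0.33] gap 0.5478354368576738 F [-0.1 -1.2 -3.2]
```

It stays at z = 0.148 when pushed down, which is the predicted seated height. I'll release it gently.

drive_tool --linear '[[0,0,0],[0,0,0],[0,0,0],[0,0,0],[0,0,0],[0,0,0],[0,0,0],[0,0,0],[0,0,0],[0,0,0]]' --rot '[[0,0,0],[0,0,0],[0,0,0],[0,0,0],[0,0,0],[0,0,0],[0,0,0],[0,0,0],[0,0,0],[0,0,0]]' --hand '[50,55,60,65,70,75,80,80,80,80]'

```text
t: 14.05
tcp_pos: [0.5146, -0.1847, 0.148]
tool_rot: [1.0, -0.024, 0.004, 0.004]
force: [-0.3, -0.6, 0.3]
finger_gap: 0.937
```

```bash
python3 go.py .510 -.1825 .3
```

```text
t 14.05 pos [ 0.5146 -0.1847  0.148 ] shift mm tool [  -3.3   -0.9 -152.1]
xyaw -2.74 level rot deg [ 0.39 -0.5 ] gap 0.9367325245865951 F [-0.3 -0.6  0.3]
```

Released. Next I'll retreat straight up, then move back and aside so the top camera can see.

drive_tool --linear '[[0,0,-6],[0,0,-10],[0,0,-15],[0,0,-20],[0,0,-20],[0,0,-20],[0,0,-20],[0,-20,-20],[0,-30,0],[0,-30,0],[0,-30,0],[0,-30,0],[0,-30,0],[0,-30,0],[0,-20,0],[0,0,0],[0,0,0]]' --rot '[[0,0,0],[0,0,0],[0,0,0],[0,0,0],[0,0,0],[0,0,0],[0,0,0],[0,0,0],[0,0,0],[0,0,0],[0,0,0],[0,0,0],[0,0,0],[0,0,0],[0,0,0],[0,0,0],[0,0,0]]' --hand '[80,80,80,80,80,80,80,80,80,80,80,80,80,80,80,80,80]'

```text
t: 15.47
tcp_pos: [0.5254, 0.0436, 0.3002]
tool_rot: [1.0, -0.026, 0.014, 0.006]
force: [-0.2, -0.7, 0.2]
finger_gap: 0.938
```

```bash
python3 - <<'E'
from h import *
T=cams.snapshot('top')[:,:,::-1].copy(); c=cam('top')
for l in ['sugar_center','salt_center','cocoa_center']:
    for d in cams.spot_point(l,'top'): print(l,d,at_z(c,d['at'],.057 if l[1]=='u' else .047).round(3))
S=cams.snapshot('side')[:,:,::-1].copy()
for n in [(0.511,-.182,.104),(0.426,-.182,.104)]: print(proj(c,n))
f=lambda a:cv2.resize(a,(int(a.shape[1]*420/a.shape[0]),420),interpolation=cv2.INTER_CUBIC)
V=np.hstack([f(np.clip(T[200:310,385:475]*1.6,0,255).astype('uint8')),f(S[150:370,210:410])]); cv2.imwrite('pics/e1.png',V); print(V.shape, manip.sense()['tcp_pos'])
E
```

```text
sugar_center {'at': [430.3, 230.7], 'score': 0.77} [ 0.512 -0.186  0.057]
salt_center {'at': [324.8, 258.0], 'score': 0.58} [0.454 0.04  0.047]
[434.81895822 229.86097343]
[436.64082557 272.98743213]
(420, 724, 3) [0.52567708 0.04152419 0.29942242]
```

View pics/e1.png

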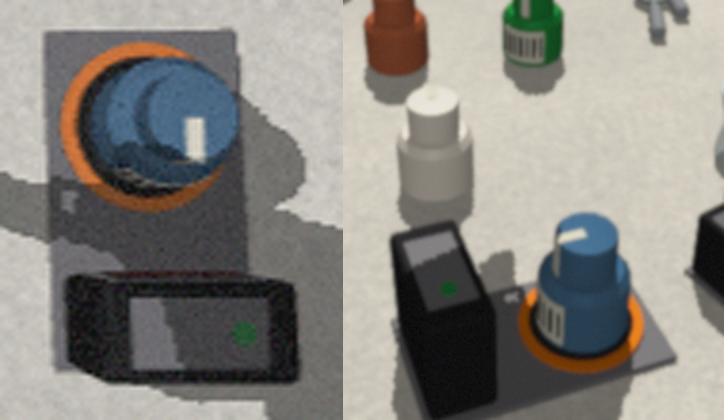

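The last view shows the pot standing on the large pad, with the lid centre at about (435,228). Its strip points at the window, and the white pot is still in place.

```bash
python3 -c "
from station import order; print(order.sign_off())"
```

```text
the job is handed in; nothing more can be done
None
```

The blue sugar pot is standing upright on the larger scanner's pad, with its label facing the window. I gripped it by the lid, turned it about 107°, lowered it until it stopped at the expected height, and let go. I then moved the gripper clear and handed the job in at about 16 s.

- **Position:** the last top view puts the pot at about (0.512 to 0.514, −0.183 to −0.186) m. The pad's middle is at about (0.510, −0.182), so the pot is within about 5 mm of it.
- **Label:** by eye, the strip on the lid points at the window within a few degrees.
- **White pot:** it shows no real movement. The top camera's network put it about 11 mm from its first reading, but the side camera's first reading matches where it is now, so this looks like detector noise.
- **Brown pot:** the network did not report it in the last picture, so I have no final measurement. It was visible in the side view, looked undisturbed, and was never approached.
- **Pot at rest:** I judged this from a single still picture, about 1.4 s after letting go. I did not measure its speed.
- **In transit:** while turning the pot, the arm tilted about 4° and sank 30 mm. I corrected both before lowering it.

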